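# Clamp an audio case with the ratchet lever

### The job

Stand the grey audio case, knobs up, on the bed of the blue ratchet clamp, lengthwise between its two jaws, and let go of it. Then swing the red-gripped lever back and forth to bring the moving jaw up, notch by notch, until the case is held firmly (25 to 60 N) against the fixed jaw; stop as soon as you feel it is firm, because squeezing beyond 70 N cracks the case. Move the jaw only with the lever, then let go, and leave the other things on the bench where they are.

Things in the scene. Friction and masses are not known exactly. Their poses are not given: they have to be found in the camera images.
- clamp: blue ratchet bench clamp, fixed to the bench. Origin: on the bench top, on the clamp's lengthwise middle line. Flat bed 20 mm thick (its top at z = 20 mm), 120 mm wide (x), from y = -190 to +150 mm. The fixed jaw stands at its -y end; the moving jaw slides towards -y. At the +y end a 46 mm tall housing (100 x 110 mm) carries wheel and lever
- hub (a point): upright axis of the toothed wheel and the lever, at the height of the lever plate's top (76 mm above the bench), at x = 0, y = +90 mm of the clamp. The steel wheel under the lever is 92 mm across, 24 saw teeth, so a notch is 0.262 rad; each notch drives the moving jaw 3.1 mm on. A swing from -0.5 to 0.5 gains about three notches
- fixed_jaw: steel block across the bed, 90 mm (x) by 25 mm (y) by 35 mm tall, fixed, but set at a different place along the bed each time. Origin: centre of its underside, at bed-top height. Its clamping face looks to the clamp's +y, 12.5 mm from the origin. Axes as the clamp's
- moving_jaw: steel jaw, black rubber face, 80 mm wide, 22 mm thick, top 54 mm above the bench. Origin: foot of its face (looks to clamp -y), at bed top. Starts 15 to 30 mm further from the fixed jaw than the case is long. Sprung, 8 N/mm: on the case it is pressed back, 3 to 7.5 mm when firm, towards a red strip on the bed 15 mm behind it. A notch adds 23 N. Never push it by hand (8 N at most)
- lever (a joint): lever angle, rad, stops at -0.6 and 0.6. At 0 it points along the clamp's +y; positive is anticlockwise from above (grip moves to the clamp's -x). Swinging it to positive turns the wheel and closes the jaw; swinging back to negative only clicks over the teeth, the wheel is held. It stays where left, but under clamping load it gives back up to one notch when let go
- grip: red upright round grip at the lever's end, 18 mm across, 45 mm tall, spins freely. Origin: its centre, 110 mm from the lever axis, 100 mm above the bench. Free running takes 1 to 3 N; with the case squeezed the push needed rises by 1 N per 9 to 10 N of squeeze (2.5 N a notch, 0.1 N per mm of grip travel): 25 to 60 N of squeeze feels like 3 to 6.5 N above running freely
- case: the grey plastic audio case to clamp: 50 mm (its x) by 80 mm (its y) by 50 mm tall, 0.2 to 0.42 kg, white top panel with two black knobs (6 mm) and two sockets. Origin: centre of its underside; z up. Its 80 mm length goes along the clamp's y, either way round
- case_center (a point): centre of the grey case, 25 mm above its underside, axes as the case's
- screwdriver: screwdriver with its handle, lying flat. Bystander: leave it alone. Origin: underside
- solder_reel: green plastic solder reel, 50 mm across, 40 mm tall. Bystander: leave it alone. Origin: underside
- tumbler: dark drinking bottle, 72 mm across, 130 mm tall. Bystander: leave it alone. Origin: underside
- blue_case: blue metal case 95 x 60 x 32 mm with one white knob (not the one to clamp). Bystander: leave it alone. Origin: underside
- remote: black remote control 45 x 150 x 18 mm. Bystander: leave it alone. Origin: underside
Not all that is in view belongs to the job. There is more than one size of the case; the one meant has the size given above.

How it is judged:
By the outcome, as a careful person would: the job done as asked, in the order asked, and still so for the second after the job is handed in, with the robot touching nothing.
It also fails if it takes over 72 s, if anything falls off the work surface, if the arm or the gripper's body presses on something with over 40 N, if the wrist force passes 120 N, or if a joint passes its speed limit or range.

### The arm

A 6-joint arm with a two-finger parallel gripper is mounted at the origin on the work surface. World frame = base frame: x ahead of the robot, y to its left, z up, the work surface at z = 0. Lengths are in mm, angles in rad, forces in N, time in s.
With the tool pointing down it reaches from about 275 to 850 mm from the base axis. Payload 19 kg.
Tool frame: the origin (TCP) lies at the very end of the fingers, on their centre line; the grasp point (between the pads) lies 19 mm behind it; z points along the fingers, y is the line along which they close (so a half turn about z gives the same grasp; the last joint's range is limited). The gripper opens to 85 mm and grips with 20 to 120 N. Pads are 22 mm wide; open, the fingers measure 114 mm over their backs; the gripper's body (76 mm by 85 mm) begins 54 mm behind the grasp point. The pads swing forward as they close: fully open they stand 13 mm farther back than shut.
Start: joints at [-1.26, 0.15, 1.437, -0, 1.554, -0.134], TCP at [247.38, -519.031, 231.267] pointing down, gripper open.
Joint ranges: [-2.8, 2.8], [-0.68, 2.1], [0.12, 2.68], [-1.39, 4.53], [0.16, 2.79], [-2.81, 2.81]. Speed limits (rad/s): [1.89, 1.89, 2.22, 3.01, 3.01, 3.01].

### API

Orientations are given as a unit quaternion [w, x, y, z].
In Python, from rig import manip gives the robot as it stands. The module is installed in compiled form; this text tells all that it offers.
- The arm moves only by the shell command python3 -m inch 'ROWS' [FORCE]. ROWS is JSON, a list of rows, each an object of numbers: "tx", "ty", "tz": the shift along the tool's x, y, z in mm; "spin": the turn about the tool's z in rad; "hand": the gripper's target within -1 to 1 (fully open at 1, half-way at 0, shut at -1). In form: [{"tx": .., "ty": .., "tz": .., "spin": .., "hand": ..}, ...]. A call has 1 to 12 rows; each row is the pose to reach, as a shift and turn from the pose commanded when the call began, along the tool's axes at that moment; what a row does not reach only later rows make up. A row lasts 1/8 s, in which the tool goes at most 62.5 mm and 10.7 degrees, less where a joint would pass 70% of its speed; a pose out of reach is approached as far as the arm can. A call with a gripper value outside its range is refused whole. The fingers move at their own pace and stop on an object; FORCE is the grip in N (left out, the last holds). Time passes only in rows, so rows that repeat a pose let the fingers close. It gives the time, the measured TCP pose, the force, the opening and the grip force at its end, in the units of the state.
- manip.state(): the state, without advancing time (a new reading comes with each control period).
- manip.read_camera(name): name is "scene" or "top" or "wrist"; returns a dict with "img" (420x560x3 uint8, blue, green, red), "fx", "fy", "cx", "cy" (pixels), "extrinsics" (4x4, takes a point from world to camera coordinates); the wrist camera has in their place "tool_from_camera" (4x4, takes a point from camera to tool coordinates, whose origin is the TCP and whose axes are the flange's). Camera axes: x right, y up, looking along -z (the intrinsics and any distortion apply to the point x, -y, -z); pixel columns grow to the right and rows downward; lengths in mm; the calibration is good to about 2 mm. A picture is of the moment at which its call begins: read the wrist's pose just before it. There is no depth.
- manip.sign_off(): hands the job in; it is judged then, once.
Trained networks look in a picture, given as the dict that the camera call returned (one of the last four; its "shot" number tells which), for a name from the list of things; names that differ only in an ending like _2 or _b are one class to them, and where a whole thing is asked for, a point or a joint stands for the part that bears it (a point fixed in the world has none). Each returns a list of dicts, best first, with "conf" (0 to 1); they miss things now and then, are a little off and sometimes report something else, mostly with a low value. They report only what shows in the picture. A call takes as long as a camera call. They do not tell look-alikes from the thing itself.
- manip.cut_out(query, picture): "mask" (420x560 bool, what is visible of it) and "uv" ([column, row] in pixels, amid what is visible of it).
The state is a dict: "t": time; "joint_pos": joint angles; "joint_vel": joint speeds; "tau": joint torques, N m; "tcp_pos": TCP position; "orientation": TCP orientation; "wrist_force": force on the tool from outside, world axes, zero at the start; "torque": the same for the moment, N m; "finger_gap": finger opening in mm; "finger_force": force on a finger pad.
Only numpy, scipy, OpenCV 4.12 (cv2) and the standard library are available. Lean on these libraries where they do the work, as an engineer would, in place of code of your own. Each camera call takes 0.05 s, during which the arm holds its last target. There are 200 camera calls.

## Working session

There is one attempt and no reset: what is moved stays moved. The work goes in short steps, Python scripts to look and compute and a shell command to move; the robot and the scene stay as the last step left them, time stands still between calls to the robot, and variables do not carry over. Pictures are saved under pics/ and viewed, at most 12 in all, crops included, and the job is handed in when it is done.

```bash
mkdir -p pics; cat > h.py <<'E'
import numpy as np, cv2
from rig import manip
from scipy.spatial.transform import Rotation as R
def cam_pose(p, st=None):
    if 'extrinsics' in p: return np.linalg.inv(np.array(p['extrinsics']))
    T=np.eye(4); q=st['orientation']; T[:3,:3]=R.from_quat([q[1],q[2],q[3],q[0]]).as_matrix(); T[:3,3]=st['tcp_pos']
    return T@np.array(p['tool_from_camera'])
def ray(p,uv,z,st=None):
    C=cam_pose(p,st); d=np.array([(uv[0]-p['cx'])/p['fx'],-(uv[1]-p['cy'])/p['fy'],-1.])
    d=C[:3,:3]@d; o=C[:3,3]; return o+d*(z-o[2])/d[2]
def proj(p,X,st=None):
    c=np.linalg.inv(cam_pose(p,st))@np.append(X,1); return np.array([p['cx']+p['fx']*c[0]/-c[2],p['cy']-p['fy']*c[1]/-c[2]])
E
python3 - <<'E'
from h import *
st=manip.state(); print(st)
top=manip.read_camera('top'); sc=manip.read_camera('scene')
print({k:v for k,v in top.items() if k!='img'}); print([k for k in sc])
cv2.imwrite('pics/top.png',top['img']);cv2.imwrite('pics/scene.png',sc['img'])
H=dict(clamp=20,fixed_jaw=55,moving_jaw=54,grip=122,case=50,blue_case=32,tumbler=130,solder_reel=40,remote=18,screwdriver=10,lever=76)
for n,z in H.items():
  for p,nm in((top,'top'),(sc,'sc')):
    for r in manip.cut_out(n,p)[:3]:
        m=r['mask'].astype(np.uint8); c=cv2.minAreaRect(cv2.findNonZero(m)) if m.any() else None
        print(n,nm,round(r['conf'],2),np.round(r['uv']),np.round(ray(p,r['uv'],z)[:2]), m.sum())
E
```

```text
{'t': 0.0, 'joint_pos': array([-1.26000904e+00,  1.50984667e-01,  1.43801055e+00,  3.14533463e-05,
        1.55383640e+00, -1.33978253e-01]), 'joint_vel': array([ 4.75567618e-04, -2.36782027e-05,  1.12271602e-03,  5.32792359e-04,
        5.33705943e-05, -1.58510659e-04]), 'tau': array([-3.37539394e-03, -7.13063622e+01, -5.70871246e+01, -5.34138853e-04,
        8.86119000e-03, -1.10409840e-05]), 'tcp_pos': array([ 247.31703947, -518.81751714,  230.68642997]), 'orientation': array([-6.18450964e-04,  9.75374562e-01,  2.20554030e-01, -3.90308495e-05]), 'wrist_force': array([-0.66058612, -0.1243345 ,  0.26304235]), 'torque': array([ 0.00749094, -0.02048964, -0.03260227]), 'finger_force': 0.0, 'finger_gap': 85.71904703238158}
{'fx': 529.1747663052034, 'fy': 529.1747663052034, 'cx': 273.9581698109998, 'cy': 204.3728550281952, 'extrinsics': array([[ 1.83062197e-02, -9.99558668e-01,  2.33955264e-02,
        -5.44962824e+01],
       [ 9.96803420e-01,  2.00657911e-02,  7.73324360e-02,
        -5.13193706e+02],
       [-7.77677565e-02,  2.19050762e-02,  9.96730828e-01,
        -1.54604080e+03],

[... 947 characters left out ...]
] 310
case sc 0.64 [238. 151.] [ 457. -310.] 290
blue_case top 0.86 [202. 132.] [725. 172.] 686
blue_case sc 0.63 [235. 332.] [748. 175.] 1063
blue_case sc 0.47 [277. 256.] [549.  52.] 384
tumbler top 0.87 [122. 150.] [647. 381.] 689
tumbler sc 0.98 [323. 393.] [677. 421.] 1086
solder_reel top 0.48 [336. 128.] [ 743. -225.] 250
solder_reel sc 0.81 [165. 214.] [ 742. -224.] 324
remote top 0.88 [349. 273.] [ 316. -268.] 789
remote sc 0.85 [289. 150.] [ 305. -255.] 576
screwdriver top 0.88 [293. 138.] [718. -98.] 286
screwdriver top 0.38 [245. 193.] [548.  42.] 210
screwdriver sc 0.87 [196. 250.] [720. -91.] 288
lever top 0.94 [188. 198.] [522. 201.] 407
lever sc 0.7 [322. 291.] [523. 215.] 622
```

```bash
python3 - <<'E'
from h import *
a=cv2.imread('pics/top.png');
cv2.imwrite('pics/v1.png',cv2.resize(a[120:260,130:450],(800,350),interpolation=cv2.INTER_CUBIC))
b=cv2.imread('pics/scene.png'); cv2.imwrite('pics/v2.png',cv2.resize(b[110:330,140:400],None,fx=2.7,fy=2.7,interpolation=cv2.INTER_CUBIC))
E
```

```text
(no output)
```

View pics/v1.png

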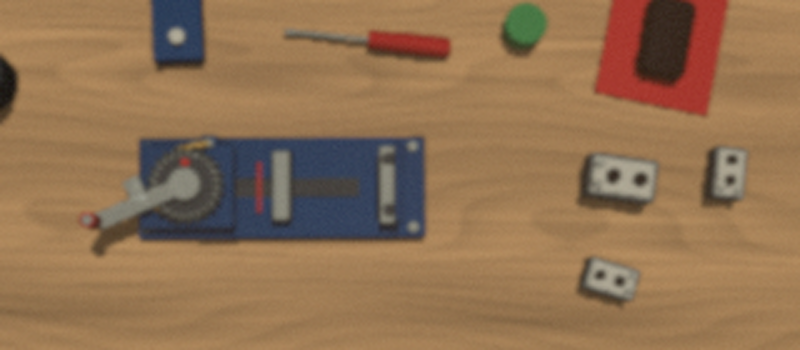

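View pics/v2.png

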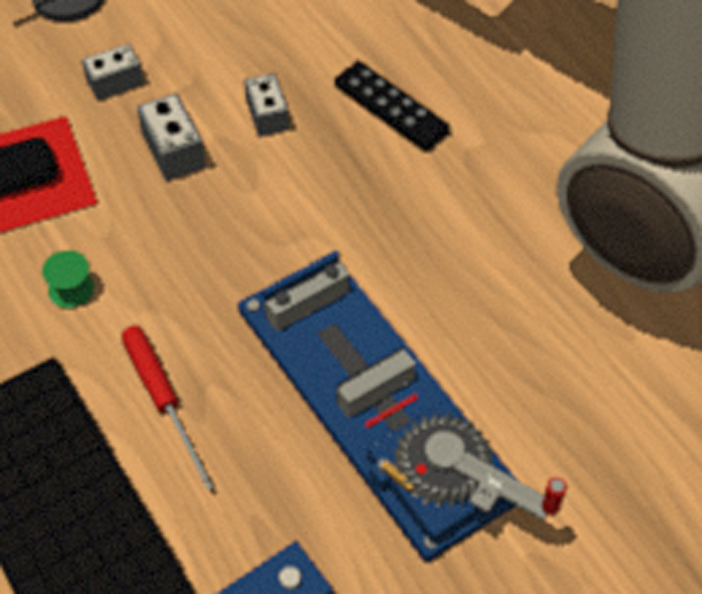

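```bash
python3 -m inch '[{"tx":354,"ty":-20,"spin":-1.05,"hand":1},{"tx":354,"ty":-20,"spin":-1.05,"hand":1},{"tx":354,"ty":-20,"spin":-1.05,"hand":1},{"tx":354,"ty":-20,"spin":-1.05,"hand":1},{"tx":354,"ty":-20,"spin":-1.05,"hand":1},{"tx":354,"ty":-20,"spin":-1.05,"hand":1},{"tx":354,"ty":-20,"spin":-1.05,"hand":1},{"tx":354,"ty":-20,"spin":-1.05,"hand":1},{"tx":354,"ty":-20,"spin":-1.05,"hand":1}]'
python3 - <<'E'
from h import *
st=manip.state(); w=manip.read_camera('wrist'); print(st['joint_pos'],w['tool_from_camera'],w['fx'])
cv2.imwrite('pics/w1.png',w['img'])
for r in manip.cut_out('case',w):
    m=r['mask'].astype(np.uint8); print(r['conf'],r['uv'],m.sum(),ray(w,r['uv'],50,st)[:2])
r=manip.cut_out('case',w)[0]; m=r['mask']
# bright top panel
g=w['img'].min(2); print(np.percentile(g[m],[5,25,50,75,95]))
t=((g>130)&m).astype(np.uint8); c=max(cv2.findContours(cv2.morphologyEx(t,cv2.MORPH_CLOSE,np.ones((15,15))),0,2)[0],key=cv2.contourArea)
b=cv2.boxPoints(cv2.minAreaRect(c)); P=np.array([ray(w,u,50,st)[:2] for u in b]); print(b,P,P.mean(0),[np.linalg.norm(P[i]-P[i-1]) for i in range(4)])
E
```

```text
[-1.26000177e+00  1.50518427e-01  1.43737927e+00 -2.83942965e-05
  1.55380620e+00 -1.33988024e-01] [[ 4.73192291e-04  9.52950302e-01  3.03126208e-01  7.74946563e+01]
 [ 9.99999618e-01 -2.28260654e-04 -8.43447529e-04  4.24089408e-02]
 [-7.34571791e-04  3.03126491e-01 -9.52950046e-01 -1.41950089e+02]
 [ 0.00000000e+00  0.00000000e+00  0.00000000e+00  1.00000000e+00]] 376.1213729390463invalid input
Traceback (most recent call last):
IndexError: list index out of range
```

View pics/w1.png

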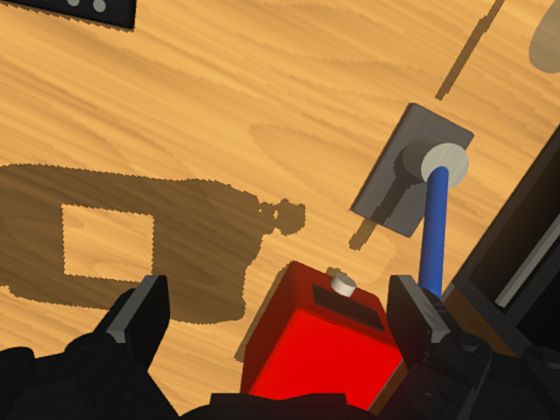

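The move was refused (all keys are needed). The wrist view shows a red box under the gripper, and a blue stick on a grey plate at right (435,220). I'll check these before passing.

```bash
python3 - <<'E'
from h import *
a=cv2.imread('pics/top.png');b=cv2.imread('pics/scene.png')
c=cv2.resize(a[120:420,340:560],(440,600),interpolation=cv2.INTER_CUBIC); d=cv2.resize(b[0:200,100:220],(360,600),interpolation=cv2.INTER_CUBIC)
cv2.imwrite('pics/v3.png',np.hstack([c,d]))
E
```

```text
(no output)
```

View pics/v3.png

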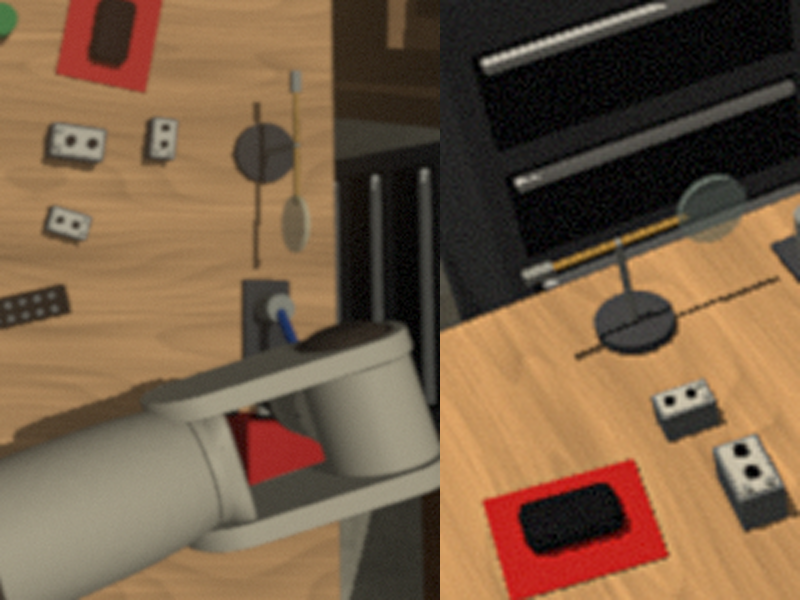

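The top view shows a soldering stand, a lamp and a red box at the right bench edge. The move goes away from them.

```bash
python3 -m inch '[{"tx":60,"ty":-20,"tz":-20,"spin":0,"hand":1},{"tx":354,"ty":-20,"tz":-20,"spin":-1.05,"hand":1},{"tx":354,"ty":-20,"tz":-20,"spin":-1.05,"hand":1},{"tx":354,"ty":-20,"tz":-20,"spin":-1.05,"hand":1},{"tx":354,"ty":-20,"tz":-20,"spin":-1.05,"hand":1},{"tx":354,"ty":-20,"tz":-20,"spin":-1.05,"hand":1},{"tx":354,"ty":-20,"tz":-20,"spin":-1.05,"hand":1},{"tx":354,"ty":-20,"tz":-20,"spin":-1.05,"hand":1},{"tx":354,"ty":-20,"tz":-20,"spin":-1.05,"hand":1},{"tx":354,"ty":-20,"tz":-20,"spin":-1.05,"hand":1}]'
cat >> h.py <<'E'
def tool(st,W,ang):
    """shift to world point W (tcp) and spin so that tool y points along world angle ang (mod pi)"""
    q=st['orientation']; M=R.from_quat([q[1],q[2],q[3],q[0]]).as_matrix()
    d=M.T@(np.array(W)-st['tcp_pos']); a=np.arctan2(M[1,1],M[0,1]); s=-(ang-a); s=(s+np.pi/2)%np.pi-np.pi/2
    return np.round(d,1),round(s,3),round(a,3)
E
python3 - <<'E'
from h import *
st=manip.state(); w=manip.read_camera('wrist'); print(st['joint_pos'],st['tcp_pos'])
cv2.imwrite('pics/w2.png',w['img'])
for r in manip.cut_out('case',w):
    m=r['mask']; g=w['img'].min(2); print(r['conf'],r['uv'],m.sum(),ray(w,r['uv'],50,st)[:2],np.percentile(g[m],[5,25,50,75,95]))
    t=((g>110)&m).astype(np.uint8); c=max(cv2.findContours(cv2.morphologyEx(t,cv2.MORPH_CLOSE,np.ones((15,15))),0,2)[0],key=cv2.contourArea)
    b=cv2.boxPoints(cv2.minAreaRect(c)); P=np.array([ray(w,u,50,st)[:2] for u in b]); print(b.round().tolist(),P.round(1).tolist(),P.mean(0),[np.linalg.norm(P[i]-P[i-1]).round(1) for i in range(4)])
E
```

```text
t: 2.6
tcp_pos: [557.9, -349.1, 251.5]
orientation: [0.0, 0.734, 0.679, 0.0]
wrist_force: [-0.2, -0.4, -1.3]
finger_gap: 85.6
finger_force: 0.0
[-6.76104843e-01  3.20756590e-01  1.18887482e+00  6.44163045e-05
  1.63180282e+00 -5.97623198e-01] [ 557.88506691 -349.07119859  251.49625434]
0.98 [156.4, 168.7] 2977 [ 445.98855948 -335.75496714] [12. 43. 61. 83. 85.]Traceback (most recent call last):
  File "<stdin>", line 6, in <module>
ValueError: max() iterable argument is empty
```

View pics/w2.png

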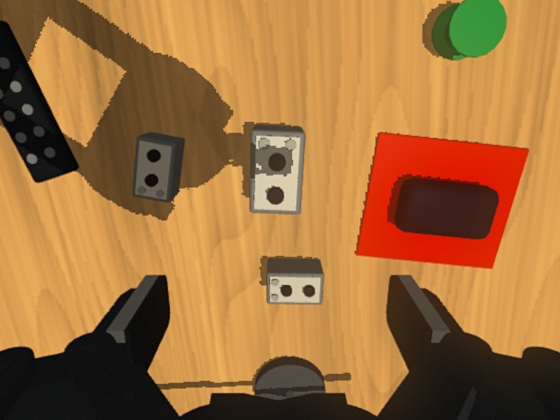

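```bash
python3 - <<'E'
from h import *
st=manip.state(); w=manip.read_camera('wrist'); i=w['img']
hsv=cv2.cvtColor(i,cv2.COLOR_BGR2HSV); m=np.zeros(i.shape[:2],np.uint8); m[110:225,240:315]=1
t=((hsv[...,1]<70)&(hsv[...,2]>55)&(m>0)).astype(np.uint8)
c=max(cv2.findContours(cv2.morphologyEx(t,cv2.MORPH_CLOSE,np.ones((15,15))),0,2)[0],key=cv2.contourArea)
b=cv2.boxPoints(cv2.minAreaRect(c)); P=np.array([ray(w,u,50,st)[:2] for u in b]); print(b.round().tolist(),P.round(1).tolist(),P.mean(0),[np.linalg.norm(P[k]-P[k-1]).round(1) for k in range(4)])
L=P[1]-P[0] if np.linalg.norm(P[1]-P[0])>65 else P[2]-P[1]
print('len angle',np.arctan2(L[1],L[0]))
e=[(256,130),(304,131),(299,213),(250,212)]; print(np.round([ray(w,u,50,st)[:2] for u in e],1))
v=cv2.resize(i[105:225,225:325],(500,600),interpolation=cv2.INTER_CUBIC)
cv2.polylines(v,[((b-[225,105])*5).astype(np.int32)],True,(255,0,255),1); cv2.imwrite('pics/v4.png',v)
E
```

```text
[[248.0, 211.0], [251.0, 129.0], [304.0, 131.0], [301.0, 214.0]] [[526.5, -384.0], [537.4, -306.1], [585.0, -311.7], [577.5, -390.1]] [ 556.59464537 -347.97256586] [np.float64(51.3), np.float64(78.6), np.float64(47.9), np.float64(78.7)]
len angle 1.4316085673342418
[[ 541.7 -307.6]
 [ 584.7 -311.8]
 [ 575.5 -389.4]
 [ 528.5 -384.7]]
```

View pics/v4.png

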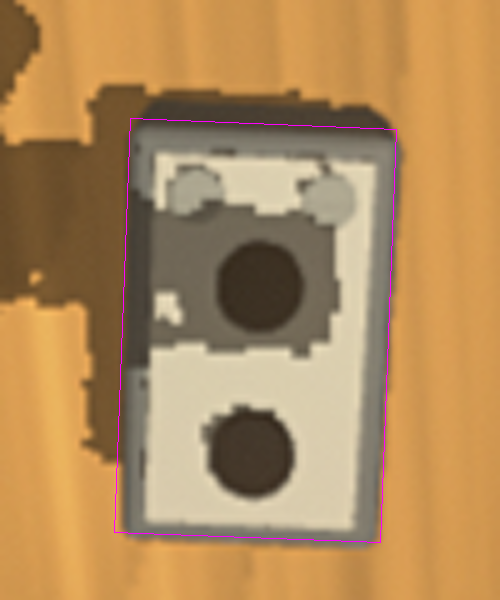

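```bash
python3 -m inch '[{"tx":1,"ty":-1.5,"tz":60,"spin":0.04,"hand":1},{"tx":1,"ty":-1.5,"tz":120,"spin":0.04,"hand":1},{"tx":1,"ty":-1.5,"tz":180,"spin":0.04,"hand":1},{"tx":1,"ty":-1.5,"tz":220,"spin":0.04,"hand":1},{"tx":1,"ty":-1.5,"tz":239,"spin":0.04,"hand":1},{"tx":1,"ty":-1.5,"tz":239,"spin":0.04,"hand":1},{"tx":1,"ty":-1.5,"tz":239,"spin":0.04,"hand":-1},{"tx":1,"ty":-1.5,"tz":239,"spin":0.04,"hand":-1},{"tx":1,"ty":-1.5,"tz":239,"spin":0.04,"hand":-1},{"tx":1,"ty":-1.5,"tz":239,"spin":0.04,"hand":-1},{"tx":1,"ty":-1.5,"tz":239,"spin":0.04,"hand":-1},{"tx":1,"ty":-1.5,"tz":239,"spin":0.04,"hand":-1}]' 35
```

```text
t: 4.25
tcp_pos: [557.5, -348.0, 14.0]
orientation: [0.001, 0.747, 0.665, 0.0]
wrist_force: [-1.0, -0.6, 7.1]
finger_gap: 49.6
finger_force: 36.5
```

```bash
python3 -m inch '[{"tx":0,"ty":0,"tz":-60,"spin":0,"hand":-1},{"tx":0,"ty":0,"tz":-120,"spin":0,"hand":-1},{"tx":50,"ty":-10,"tz":-180,"spin":0,"hand":-1},{"tx":100,"ty":-20,"tz":-230,"spin":0,"hand":-1},{"tx":150,"ty":-30,"tz":-230,"spin":0,"hand":-1},{"tx":200,"ty":-40,"tz":-230,"spin":0,"hand":-1},{"tx":230,"ty":-40,"tz":-230,"spin":0,"hand":-1},{"tx":230,"ty":-40,"tz":-230,"spin":0,"hand":-1},{"tx":230,"ty":-40,"tz":-230,"spin":0,"hand":-1}]'
python3 - <<'E'
from h import *
st=manip.state(); w=manip.read_camera('wrist'); np.savez('w3.npz',img=w['img'],fx=w['fx'],cx=w['cx'],cy=w['cy'],T=cam_pose(w,st)); print(st['joint_pos'],st['tcp_pos'],st['orientation'],st['finger_gap'])
cv2.imwrite('pics/w3.png',w['img'])
for n,z in dict(fixed_jaw=55,moving_jaw=54,grip=122,lever=76,clamp=20,case=0).items():
  for r in manip.cut_out(n,w)[:2]:
    b=cv2.boxPoints(cv2.minAreaRect(cv2.findNonZero(r['mask'].astype(np.uint8)))); print(n,round(r['conf'],2),np.round(r['uv']),b.round().tolist(),ray(w,r['uv'],z,st)[:2].round(1),np.round([ray(w,u,z,st)[:2] for u in b],1).tolist())
E
```

```text
t: 5.38
tcp_pos: [543.7, -114.7, 242.6]
orientation: [0.0, 0.747, 0.665, 0.0]
wrist_force: [0.7, -0.7, -4.3]
finger_gap: 49.7
finger_force: 40.1
[-3.46462074e-01  1.06401270e-01  1.46413059e+00 -1.46459943e-04
  1.57067156e+00 -2.30649202e-01] [ 543.74602442 -114.70400166  242.63004174] [2.05993945e-04 7.46844735e-01 6.64998420e-01 2.83900874e-05] 49.683925720856315
fixed_jaw 0.68 [272. 136.] [[216.0, 125.0], [320.0, 110.0], [325.0, 144.0], [221.0, 159.0]] [542.7 -77.7] [[496.7, -63.5], [586.3, -61.0], [588.3, -90.2], [496.3, -93.1]]
moving_jaw 0.44 [219.   0.] [[205.0, 0.0], [229.0, 0.0], [229.0, 3.0], [205.0, 3.0]] [514.2  31.7] [[503.5, 32.9], [522.2, 30.7], [521.9, 28.6], [503.1, 30.8]]
lever 0.26 [264.  68.] [[183.0, 0.0], [319.0, -19.0], [345.0, 164.0], [209.0, 183.0]] [543.5 -23.5] [[491.1, 30.0], [590.7, 30.9], [601.0, -105.4], [486.4, -108.6]]
clamp 0.65 [269. 136.] [[216.0, 125.0], [321.0, 109.0], [326.0, 144.0], [221.0, 159.0]] [538.9 -82.1] [[490.1, -65.5], [590.8, -62.9], [593.1, -95.9], [489.5, -99.0]]
clamp 0.63 [263.  72.] [[184.0, 0.0], [318.0, -19.0], [344.0, 164.0], [210.0, 183.0]] [540.8 -23.7] [[480.3, 42.1], [596.8, 43.2], [608.8, -117.8], [474.8, -121.5]]
case 0.89 [278. 287.] [[197.0, 184.0], [357.0, 182.0], [361.0, 399.0], [201.0, 401.0]] [ 528.4 -256.5] [[457.2, -125.9], [624.8, -142.7], [614.4, -429.5], [409.8, -409.6]]
case 0.7 [208. 373.] [[201.0, 358.0], [206.0, 358.0], [208.0, 393.0], [203.0, 393.0]] [ 427.  -366.3] [[422.3, -344.1], [428.7, -344.4], [422.2, -397.7], [415.6, -397.5]]
```

View pics/w3.png

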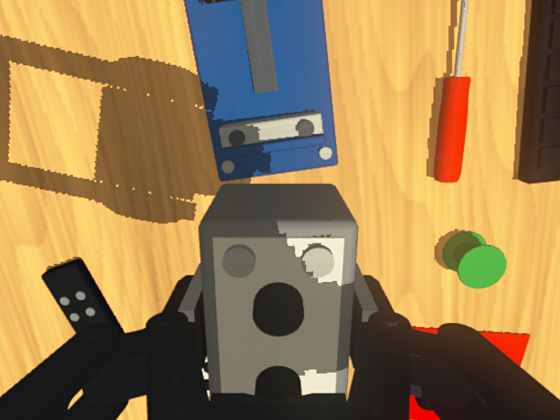

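```bash
python3 -m inch '[{"tx":25,"ty":-5,"tz":-40,"spin":-0.14,"hand":-1},{"tx":25,"ty":-5,"tz":-80,"spin":-0.14,"hand":-1},{"tx":25,"ty":-5,"tz":-90,"spin":-0.14,"hand":-1},{"tx":25,"ty":-5,"tz":-90,"spin":-0.14,"hand":-1},{"tx":25,"ty":-5,"tz":-90,"spin":-0.14,"hand":-1}]'
python3 - <<'E'
from h import *
st=manip.state(); w=manip.read_camera('wrist'); np.savez('w4.npz',img=w['img'],fx=w['fx'],cx=w['cx'],cy=w['cy'],T=cam_pose(w,st)); print(st['tcp_pos'],st['orientation'])
cv2.imwrite('pics/w4.png',w['img'])
v=cv2.resize(w['img'][0:200,160:400],(720,600),interpolation=cv2.INTER_CUBIC); cv2.imwrite('pics/v5.png',v)
for n,z in dict(fixed_jaw=55,moving_jaw=54,grip=122,lever=76,clamp=20).items():
  for r in manip.cut_out(n,w)[:2]:
    b=cv2.boxPoints(cv2.minAreaRect(cv2.findNonZero(r['mask'].astype(np.uint8)))); print(n,round(r['conf'],2),np.round(r['uv']),b.round().tolist(),ray(w,r['uv'],z,st)[:2].round(1),np.round([ray(w,u,z,st)[:2] for u in b],1).tolist())
E
```

```text
t: 6.35
tcp_pos: [541.5, -89.2, 330.5]
orientation: [-0.001, 0.699, 0.715, -0.001]
wrist_force: [0.8, -0.7, -4.4]
finger_gap: 50.0
finger_force: 40.3
[541.47622346 -89.21319107 330.51819652] [-1.10533134e-03  6.98732762e-01  7.15381735e-01 -5.28701328e-04]
fixed_jaw 0.98 [279. 150.] [[238.0, 161.0], [238.0, 133.0], [320.0, 133.0], [320.0, 161.0]] [541.9 -78.4] [[496.4, -92.5], [496.6, -61.4], [586.5, -59.2], [588.3, -90.2]]
moving_jaw 0.97 [281.  26.] [[240.0, 13.0], [318.0, 13.0], [318.0, 39.0], [240.0, 39.0]] [541.2  46.6] [[499.5, 57.6], [577.7, 59.5], [579.1, 35.5], [499.3, 33.6]]
moving_jaw 0.2 [105. 274.] [[69.0, 234.0], [104.0, 221.0], [143.0, 321.0], [108.0, 334.0]] [ 330.2 -238.7] [[293.6, -186.2], [337.4, -168.0], [371.5, -304.4], [324.1, -326.2]]
clamp 0.72 [280.  76.] [[223.0, 0.0], [334.0, 0.0], [334.0, 178.0], [223.0, 178.0]] [5.415e+02 1.000e-01] [[478.0, 75.4], [597.3, 78.3], [610.9, -117.5], [474.0, -120.9]]
```

View pics/v5.png

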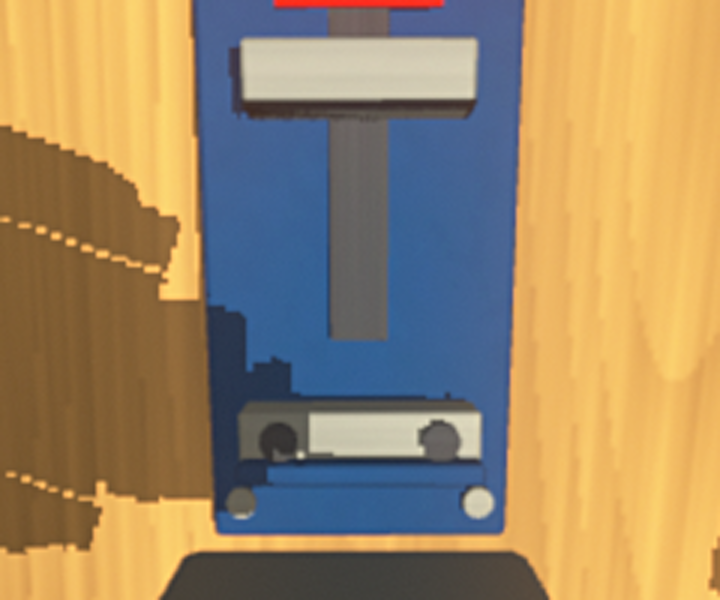

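```bash
python3 - <<'E'
import numpy as np
d=np.load('w4.npz'); T=d['T']
def ray(u,v,z):
    r=T[:3,:3]@np.array([(u-d['cx'])/d['fx'],-(v-d['cy'])/d['fx'],-1.]); o=T[:3,3]; return (o+r*(z-o[2])/r[2]).round(1)[:2]
f=lambda x,y,z:ray(160+x/3,y/3,z)
print('fix face top',f(240,411,55),f(481,411,55),'foot',f(240,400,20),f(481,400,20))
print('mov face top',f(240,101,54),f(477,101,54),'foot',f(240,116,20),f(472,116,20))
print('bed end',f(216,533,20),f(503,533,20),'bed edges top',f(194,20,20),f(523,20,20), 'screws',f(242,502,20),f(478,502,20),'redstrip',f(272,6,20),f(443,6,20))
print('slot',f(330,125,20),f(388,125,20),f(330,338,20),f(388,338,20))
E
```

```text
fix face top [498.8 -65.7] [587.2 -63.6] foot [495.4 -65.9] [590.9 -63.6]
mov face top [499.3  38.6] [579.8  40.5] foot [496.   37.6] [581.5  39.7]
bed end [ 485.1 -120.2] [ 603.  -117.3] bed edges top [479.7  69. ] [598.1  71.9] screws [ 495.9 -107. ] [ 592.  -104.6] redstrip [507.7  74.2] [569.1  75.7]
slot [529.3  35.4] [550.7  35.9] [530.6 -41.1] [553.2 -40.6]
```

```bash
python3 -m inch '[{"tx":35,"ty":1.5,"tz":50,"spin":0,"hand":-1},{"tx":69,"ty":1.5,"tz":100,"spin":0,"hand":-1},{"tx":69,"ty":1.5,"tz":160,"spin":0,"hand":-1},{"tx":69,"ty":1.5,"tz":215,"spin":0,"hand":-1},{"tx":69,"ty":1.5,"tz":250,"spin":0,"hand":-1},{"tx":69,"ty":1.5,"tz":275,"spin":0,"hand":-1},{"tx":69,"ty":1.5,"tz":285,"spin":0,"hand":-1},{"tx":69,"ty":1.5,"tz":285,"spin":0,"hand":-1},{"tx":69,"ty":1.5,"tz":285,"spin":0,"hand":-1}]'
```

```text
t: 7.78
tcp_pos: [542.2, -20.1, 48.4]
orientation: [0.001, 0.699, 0.716, 0.0]
wrist_force: [-0.2, 0.2, -2.9]
finger_gap: 49.6
finger_force: 39.9
```

```bash
python3 -m inch '[{"tx":0,"ty":0,"tz":6,"spin":0,"hand":-1},{"tx":0,"ty":0,"tz":11,"spin":0,"hand":-1},{"tx":0,"ty":0,"tz":13,"spin":0,"hand":-1},{"tx":0,"ty":0,"tz":13.5,"spin":0,"hand":-1},{"tx":0,"ty":0,"tz":13.5,"spin":0,"hand":-1}]'
```

```text
t: 8.4
tcp_pos: [541.5, -20.0, 34.1]
orientation: [-0.0, 0.699, 0.716, 0.0]
wrist_force: [-4.9, 1.4, 4.0]
finger_gap: 49.6
finger_force: 40.9
```

```bash
python3 -m inch '[{"tx":0,"ty":0,"tz":0,"spin":0,"hand":1},{"tx":0,"ty":0,"tz":0,"spin":0,"hand":1},{"tx":0,"ty":0,"tz":0,"spin":0,"hand":1},{"tx":0,"ty":0,"tz":-40,"spin":0,"hand":1},{"tx":0,"ty":0,"tz":-100,"spin":0,"hand":1},{"tx":0,"ty":-10,"tz":-160,"spin":0,"hand":1},{"tx":50,"ty":-20,"tz":-220,"spin":0,"hand":1},{"tx":110,"ty":-30,"tz":-230,"spin":0,"hand":1},{"tx":160,"ty":-30,"tz":-230,"spin":0,"hand":1},{"tx":160,"ty":-30,"tz":-230,"spin":0,"hand":1},{"tx":160,"ty":-30,"tz":-230,"spin":0,"hand":1}]'
python3 - <<'E'
from h import *
st=manip.state(); w=manip.read_camera('wrist'); print(st['joint_pos'],st['tcp_pos'],st['wrist_force'])
np.savez('w5.npz',img=w['img'],fx=w['fx'],cx=w['cx'],cy=w['cy'],T=cam_pose(w,st))
cv2.imwrite('pics/w5.png',w['img'])
for n,z in dict(grip=122,lever=76,case=70,moving_jaw=54).items():
  for r in manip.cut_out(n,w)[:2]:
    b=cv2.boxPoints(cv2.minAreaRect(cv2.findNonZero(r['mask'].astype(np.uint8)))); print(n,round(r['conf'],2),np.round(r['uv']),b.round().tolist(),ray(w,r['uv'],z,st)[:2].round(1),np.round([ray(w,u,z,st)[:2] for u in b],1).tolist())
E
```

```text
t: 9.78
tcp_pos: [507.7, 139.1, 263.6]
orientation: [-0.0, 0.698, 0.716, -0.0]
wrist_force: [0.2, -0.0, -0.0]
finger_gap: 85.8
finger_force: 0.0
[ 1.21139834e-01  3.98741621e-02  1.49333679e+00 -1.83557493e-04
  1.60863519e+00  9.63388953e-02] [507.68633904 139.11104419 263.6397757 ] [ 0.22377441 -0.01997123 -0.00226853]
grip 0.85 [258.  26.] [[243.0, 7.0], [269.0, 7.0], [269.0, 41.0], [243.0, 41.0]] [491.  255.5] [[480.9, 267.1], [498.5, 267.5], [498.9, 246.3], [480.9, 245.9]]
lever 0.55 [295.  94.] [[240.0, 12.0], [291.0, -6.0], [348.0, 163.0], [298.0, 181.0]] [520.  210.5] [[474.6, 271.9], [514.2, 285.0], [570.0, 153.0], [525.7, 136.1]]
case 0.62 [307. 315.] [[282.0, 271.0], [331.0, 271.0], [331.0, 357.0], [282.0, 357.0]] [541.7  -7.6] [[514.3, 42.3], [562.9, 43.5], [569.9, -58.9], [517.3, -60.3]]
moving_jaw 0.62 [306. 252.] [[266.0, 237.0], [344.0, 237.0], [344.0, 268.0], [266.0, 268.0]] [538.6  55.9] [[497.5, 71.6], [576.1, 73.6], [578.8, 39.0], [498.1, 37.0]]
```

View pics/w5.png

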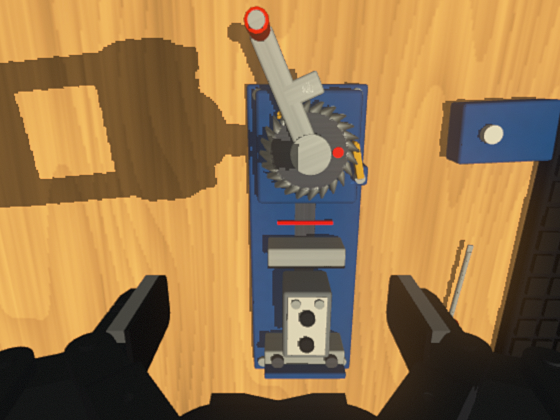

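The case stands straight between the jaws near the fixed jaw. The grip top is at (256,20) and the hub disc at (313,154).

```bash
python3 - <<'E'
import numpy as np
d=np.load('w5.npz'); T=d['T']
def ray(u,v,z):
    r=T[:3,:3]@np.array([(u-d['cx'])/d['fx'],-(v-d['cy'])/d['fx'],-1.]); o=T[:3,3]; return (o+r*(z-o[2])/r[2]).round(1)[:2]
g=ray(256.5,19.5,122.5); h=ray(313,154.5,80); print(g,h,g-h,np.linalg.norm(g-h)); ang=0.026
v=g-h; print('theta',np.arctan2(-v[0],v[1])-ang)
h=np.array([536.4,161.]); v=g-h; print(np.linalg.norm(v),np.arctan2(-v[0],v[1])-ang)
for t in (-.55,-.5,.5,.55): print(t,h+110*np.array([-np.sin(t+ang),np.cos(t+ang)]))
E
```

```text
[490.1 259.6] [537.8 160.8] [-47.7  98.8] 109.7120321569152
theta 0.4237879176268645
108.92956439828446 0.41301193705739714
-0.55 [591.43821733 256.24071941]
-0.5 [586.60938185 258.87245769]
0.5 [481.17141143 256.13045256]
0.55 [476.4858918  253.25128529]
```

```bash
python3 -m inch '[{"tx":60,"ty":-15,"tz":0,"spin":-0.15,"hand":1},{"tx":121,"ty":-15,"tz":30,"spin":-0.3,"hand":1},{"tx":121,"ty":-15,"tz":85,"spin":-0.42,"hand":1},{"tx":121,"ty":-15,"tz":130,"spin":-0.42,"hand":1},{"tx":121,"ty":-15,"tz":160,"spin":-0.42,"hand":1},{"tx":121,"ty":-15,"tz":174,"spin":-0.42,"hand":1},{"tx":121,"ty":-15,"tz":174,"spin":-0.42,"hand":-0.5},{"tx":121,"ty":-15,"tz":174,"spin":-0.42,"hand":-0.5},{"tx":121,"ty":-15,"tz":174,"spin":-0.42,"hand":-0.5},{"tx":121,"ty":-15,"tz":174,"spin":-0.42,"hand":-0.5},{"tx":121,"ty":-15,"tz":174,"spin":-0.42,"hand":-0.5}]' 20
```

```text
t: 11.4
tcp_pos: [489.9, 259.8, 90.1]
orientation: [0.0, 0.534, 0.845, 0.0]
wrist_force: [0.0, 0.2, 1.0]
finger_gap: 21.0
finger_force: 0.0
```

```bash
python3 -m inch '[{"tx":-1.4,"ty":17.5,"tz":0,"spin":0.16,"hand":-0.5},{"tx":-5.6,"ty":34.6,"tz":0,"spin":0.32,"hand":-0.5},{"tx":-12.4,"ty":50.8,"tz":0,"spin":0.48,"hand":-0.5},{"tx":-21.8,"ty":65.7,"tz":0,"spin":0.64,"hand":-0.5},{"tx":-33.4,"ty":78.9,"tz":0,"spin":0.8,"hand":-0.5},{"tx":-46.9,"ty":90.1,"tz":0,"spin":0.96,"hand":-0.5},{"tx":-46.9,"ty":90.1,"tz":0,"spin":0.96,"hand":-0.5}]'
cat >> h.py <<'E'
HUB=np.array([537.3,161.])
def th(st):
    v=st['tcp_pos'][:2]-HUB; q=st['orientation']; a=2*np.arctan2(q[2],q[1])-np.pi/2
    f=st['wrist_force']; ty=np.array([np.cos(a),np.sin(a)]); tx=np.array([-np.sin(a),np.cos(a)])
    return dict(t=st['t'],theta=(np.arctan2(-v[0],v[1])-.026).round(3),r=np.linalg.norm(v).round(1),toolang=(a-.026).round(3),f_y=(f[:2]@ty).round(2),f_x=(f[:2]@tx).round(2),fz=f[2].round(2),z=st['tcp_pos'][2].round(1),j6=st['joint_pos'][5].round(2))
E
python3 -c "
from h import *
print(th(manip.state()))"
```

```text
t: 12.28
tcp_pos: [591.9, 255.7, 89.6]
orientation: [-0.0, 0.864, 0.503, -0.0]
wrist_force: [-0.7, 0.4, -0.4]
finger_gap: 21.6
finger_force: 0.0
{'t': 12.275, 'theta': np.float64(-0.549), 'r': np.float64(109.3), 'toolang': np.float64(-0.542), 'f_y': np.float64(-0.8), 'f_x': np.float64(0.05), 'fz': np.float64(-0.36), 'z': np.float64(89.6), 'j6': np.float64(0.8)}
```

```bash
python3 -m inch '[{"tx":-1.4,"ty":-17.5,"tz":0,"spin":-0.16,"hand":-0.5},{"tx":-5.6,"ty":-34.6,"tz":0,"spin":-0.32,"hand":-0.5},{"tx":-12.4,"ty":-50.8,"tz":0,"spin":-0.48,"hand":-0.5},{"tx":-21.8,"ty":-65.7,"tz":0,"spin":-0.64,"hand":-0.5},{"tx":-33.4,"ty":-78.9,"tz":0,"spin":-0.8,"hand":-0.5}]'
python3 -c "
from h import *
print(th(manip.state()))"
python3 -m inch '[{"tx":-1.4,"ty":-17.5,"tz":0,"spin":-0.16,"hand":-0.5},{"tx":-4.3,"ty":-30.4,"tz":0,"spin":-0.28,"hand":-0.5}]'
python3 -c "
from h import *
print(th(manip.state()))"
```

```text
t: 12.9
tcp_pos: [505.1, 266.4, 89.9]
orientation: [0.0, 0.596, 0.803, 0.0]
wrist_force: [2.6, 0.3, -1.1]
finger_gap: 21.5
finger_force: 1.3
{'t': 12.9, 'theta': np.float64(0.27), 'r': np.float64(110.2), 'toolang': np.float64(0.268), 'f_y': np.float64(2.6), 'f_x': np.float64(-0.48), 'fz': np.float64(-1.08), 'z': np.float64(89.9), 'j6': np.float64(0.06)}
t: 13.15
tcp_pos: [477.1, 253.7, 90.0]
orientation: [0.0, 0.478, 0.878, 0.0]
wrist_force: [2.8, 1.0, -1.0]
finger_gap: 21.4
finger_force: 1.3
{'t': 13.15, 'theta': np.float64(0.55), 'r': np.float64(110.5), 'toolang': np.float64(0.548), 'f_y': np.float64(2.93), 'f_x': np.float64(-0.7), 'fz': np.float64(-1.01), 'z': np.float64(90.0), 'j6': np.float64(-0.23)}
```

```bash
python3 -m inch '[{"tx":-1.4,"ty":17.5,"tz":0,"spin":0.16,"hand":-0.5},{"tx":-5.6,"ty":34.6,"tz":0,"spin":0.32,"hand":-0.5},{"tx":-12.4,"ty":50.8,"tz":0,"spin":0.48,"hand":-0.5},{"tx":-21.8,"ty":65.7,"tz":0,"spin":0.64,"hand":-0.5},{"tx":-33.4,"ty":78.9,"tz":0,"spin":0.8,"hand":-0.5},{"tx":-46.9,"ty":90.1,"tz":0,"spin":0.96,"hand":-0.5},{"tx":-59,"ty":97.5,"tz":0,"spin":1.09,"hand":-0.5},{"tx":-59,"ty":97.5,"tz":0,"spin":1.09,"hand":-0.5}]'
python3 -c "
from h import *
print(th(manip.state()))"
python3 -m inch '[{"tx":-1.4,"ty":-17.5,"tz":0,"spin":-0.16,"hand":-0.5},{"tx":-5.6,"ty":-34.6,"tz":0,"spin":-0.32,"hand":-0.5},{"tx":-12.4,"ty":-50.8,"tz":0,"spin":-0.48,"hand":-0.5},{"tx":-21.8,"ty":-65.7,"tz":0,"spin":-0.64,"hand":-0.5},{"tx":-33.4,"ty":-78.9,"tz":0,"spin":-0.8,"hand":-0.5}]'
python3 - <<'E'
from h import *
print(th(manip.state()))
t=manip.read_camera('top'); cv2.imwrite('pics/t2.png',t['img'])
for n in('moving_jaw','case','fixed_jaw'):
  for r in manip.cut_out(n,t)[:2]: print(n,r['conf'],r['uv'],ray(t,r['uv'],54)[:2])
E
```

```text
t: 14.15
tcp_pos: [592.0, 255.6, 89.7]
orientation: [-0.0, 0.866, 0.5, -0.0]
wrist_force: [-0.7, 0.6, 0.3]
finger_gap: 21.3
finger_force: 0.0
{'t': 14.15, 'theta': np.float64(-0.55), 'r': np.float64(109.3), 'toolang': np.float64(-0.548), 'f_y': np.float64(-0.94), 'f_x': np.float64(0.15), 'fz': np.float64(0.29), 'z': np.float64(89.7), 'j6': np.float64(0.81)}
t: 14.78
tcp_pos: [505.8, 266.9, 89.9]
orientation: [0.0, 0.599, 0.801, 0.0]
wrist_force: [2.3, 0.5, -1.9]
finger_gap: 21.3
finger_force: 1.3
{'t': 14.775, 'theta': np.float64(0.263), 'r': np.float64(110.5), 'toolang': np.float64(0.26), 'f_y': np.float64(2.36), 'f_x': np.float64(-0.13), 'fz': np.float64(-1.87), 'z': np.float64(89.9), 'j6': np.float64(0.06)}
moving_jaw 0.49 [251.5, 191.4] [547.94432392  21.92531149]
case 0.92 [267.6, 192.5] [545.70450584 -24.80827875]
case 0.82 [371.2, 226.4] [ 453.15014591 -327.08602704]
fixed_jaw 0.52 [287.3, 195.5] [538.13858136 -82.14095868]
```

```bash
python3 -m inch '[{"tx":-1.4,"ty":-17.5,"tz":0,"spin":-0.16,"hand":-0.5}]'
python3 -c "
from h import *
print(th(manip.state()))"
python3 -m inch '[{"tx":-0.8,"ty":-13.2,"tz":0,"spin":-0.12,"hand":-0.5}]'
python3 -c "
from h import *
print(th(manip.state()))"
python3 -m inch '[{"tx":-1.4,"ty":17.5,"tz":0,"spin":0.16,"hand":-0.5},{"tx":-5.6,"ty":34.6,"tz":0,"spin":0.32,"hand":-0.5},{"tx":-12.4,"ty":50.8,"tz":0,"spin":0.48,"hand":-0.5},{"tx":-21.8,"ty":65.7,"tz":0,"spin":0.64,"hand":-0.5},{"tx":-33.4,"ty":78.9,"tz":0,"spin":0.8,"hand":-0.5},{"tx":-46.9,"ty":90.1,"tz":0,"spin":0.96,"hand":-0.5},{"tx":-59,"ty":97.5,"tz":0,"spin":1.09,"hand":-0.5},{"tx":-59,"ty":97.5,"tz":0,"spin":1.09,"hand":-0.5}]'
python3 -c "
from h import *
print(th(manip.state()))"
```

```text
t: 15.1
tcp_pos: [491.7, 260.7, 90.0]
orientation: [0.0, 0.538, 0.843, 0.001]
wrist_force: [1.2, 1.3, 1.6]
finger_gap: 21.5
finger_force: 0.9
{'t': 15.1, 'theta': np.float64(0.403), 'r': np.float64(109.6), 'toolang': np.float64(0.409), 'f_y': np.float64(1.65), 'f_x': np.float64(0.67), 'fz': np.float64(1.56), 'z': np.float64(90.0), 'j6': np.float64(-0.09)}
t: 15.22
tcp_pos: [479.3, 254.2, 90.0]
orientation: [0.0, 0.485, 0.874, 0.0]
wrist_force: [3.1, 1.3, -0.0]
finger_gap: 21.2
finger_force: 1.4
{'t': 15.225, 'theta': np.float64(0.53), 'r': np.float64(109.8), 'toolang': np.float64(0.531), 'f_y': np.float64(3.34), 'f_x': np.float64(-0.58), 'fz': np.float64(-0.04), 'z': np.float64(90.0), 'j6': np.float64(-0.21)}
t: 16.23
tcp_pos: [593.8, 254.8, 89.4]
orientation: [-0.0, 0.869, 0.494, -0.0]
wrist_force: [0.2, -1.2, -0.9]
finger_gap: 21.1
finger_force: 0.0
{'t': 16.225, 'theta': np.float64(-0.568), 'r': np.float64(109.5), 'toolang': np.float64(-0.563), 'f_y': np.float64(0.8), 'f_x': np.float64(-0.94), 'fz': np.float64(-0.9), 'z': np.float64(89.4), 'j6': np.float64(0.82)}
```

```bash
cat > r.py <<'E'
from h import *
s=[th(manip.state()) for _ in range(1)][0]; print({k:float(v) for k,v in s.items()})
E
python3 -m inch '[{"tx":-0.4,"ty":-8.8,"tz":0,"spin":-0.08,"hand":-0.5},{"tx":-1.4,"ty":-17.5,"tz":0,"spin":-0.16,"hand":-0.5},{"tx":-3.2,"ty":-26.1,"tz":0,"spin":-0.24,"hand":-0.5}]'>/dev/null; python3 r.py
python3 -m inch '[{"tx":-0.4,"ty":-8.8,"tz":0,"spin":-0.08,"hand":-0.5},{"tx":-1.4,"ty":-17.5,"tz":0,"spin":-0.16,"hand":-0.5}]'>/dev/null; python3 r.py
python3 -m inch '[{"tx":-0.4,"ty":-8.8,"tz":0,"spin":-0.08,"hand":-0.5},{"tx":-1.4,"ty":-17.5,"tz":0,"spin":-0.16,"hand":-0.5}]'>/dev/null; python3 r.py
```

```text
{'t': 16.6, 'theta': -0.314, 'r': 109.6, 'toolang': -0.316, 'f_y': 2.62, 'f_x': 0.08, 'fz': -2.05, 'z': 89.7, 'j6': 0.61}
{'t': 16.85, 'theta': -0.154, 'r': 109.8, 'toolang': -0.156, 'f_y': 1.82, 'f_x': 0.57, 'fz': -1.26, 'z': 89.8, 'j6': 0.46}
{'t': 17.1, 'theta': 0.006, 'r': 109.9, 'toolang': 0.004, 'f_y': 2.43, 'f_x': 0.34, 'fz': -2.32, 'z': 89.8, 'j6': 0.31}
```

```bash

python3 -m inch '[{"tx":-0.4,"ty":-8.8,"tz":0,"spin":-0.08,"hand":-0.5}]'>/dev/null; python3 r.py
python3 -m inch '[{"tx":-0.4,"ty":-8.8,"tz":0,"spin":-0.08,"hand":-0.5}]'>/dev/null; python3 r.py
python3 -m inch '[{"tx":-0.4,"ty":-8.8,"tz":0,"spin":-0.08,"hand":-0.5}]'>/dev/null; python3 r.py
python3 - <<'E'
from h import *
t=manip.read_camera('top')
for n in('moving_jaw','case'):
  r=manip.cut_out(n,t)[0]; print(n,r['conf'],r['uv'],ray(t,r['uv'],54)[:2])
E
```

```text
{'t': 17.225, 'theta': 0.085, 'r': 109.9, 'toolang': 0.084, 'f_y': 4.36, 'f_x': -0.06, 'fz': -1.88, 'z': 89.8, 'j6': 0.23}
{'t': 17.35, 'theta': 0.165, 'r': 109.9, 'toolang': 0.164, 'f_y': 4.46, 'f_x': -0.05, 'fz': -2.4, 'z': 89.8, 'j6': 0.16}
{'t': 17.475, 'theta': 0.245, 'r': 109.9, 'toolang': 0.244, 'f_y': 4.04, 'f_x': 0.21, 'fz': -3.35, 'z': 89.8, 'j6': 0.08}
moving_jaw 0.61 [266.9, 193.1] [543.91415346 -22.81182932]
case 0.7 [269.9, 192.4] [546.13381354 -31.47455964]
```

```bash

python3 -m inch '[{"tx":-0.1,"ty":-4.4,"tz":0,"spin":-0.04,"hand":-0.5}]'>/dev/null; python3 r.py
python3 -m inch '[{"tx":-0.1,"ty":-4.4,"tz":0,"spin":-0.04,"hand":-0.5}]'>/dev/null; python3 r.py
python3 -m inch '[{"tx":-0.1,"ty":-4.4,"tz":0,"spin":-0.04,"hand":-0.5}]'>/dev/null; python3 r.py
python3 -m inch '[{"tx":-0.1,"ty":-4.4,"tz":0,"spin":-0.04,"hand":-0.5}]'>/dev/null; python3 r.py
python3 - <<'E'
from h import *
for k in range(2):
  t=manip.read_camera('scene' if k else 'top')
  for n in('moving_jaw','case','fixed_jaw'):
    for r in manip.cut_out(n,t)[:2]: print(n,round(r['conf'],2),r['uv'],ray(t,r['uv'],54)[:2].round(1))
  cv2.imwrite(f'pics/z{k}.png',t['img'])
a=cv2.imread('pics/z0.png')[160:230,150:310]; b=cv2.imread('pics/z1.png')[190:320,220:370]
cv2.imwrite('pics/v6.png',np.hstack([cv2.resize(a,(480,210),interpolation=2),np.zeros((210,20,3),np.uint8)][:1])); 
v=np.zeros((600,800,3),np.uint8); v[:260,:594]=cv2.resize(a,(594,260),interpolation=2); v[265:265+330,:380]=cv2.resize(b,(380,330),interpolation=2); cv2.imwrite('pics/v6.png',v)
E
python3 r.py
```

```text
{'t': 17.75, 'theta': 0.278, 'r': 109.6, 'toolang': 0.278, 'f_y': 4.15, 'f_x': -0.01, 'fz': -1.66, 'z': 90.0, 'j6': 0.05}
{'t': 17.875, 'theta': 0.317, 'r': 109.6, 'toolang': 0.318, 'f_y': 6.3, 'f_x': 0.56, 'fz': -2.24, 'z': 90.0, 'j6': 0.01}
{'t': 18.0, 'theta': 0.357, 'r': 109.6, 'toolang': 0.358, 'f_y': 5.0, 'f_x': 0.05, 'fz': -2.8, 'z': 90.0, 'j6': -0.04}
{'t': 18.125, 'theta': 0.398, 'r': 109.6, 'toolang': 0.398, 'f_y': 6.41, 'f_x': -0.54, 'fz': -2.2, 'z': 90.0, 'j6': -0.08}
moving_jaw 0.62 [250.7, 194.3] [539.5  24.1]
moving_jaw 0.48 [285.3, 196.9] [533.9 -76.4]
case 0.62 [268.5, 193.3] [543.4 -27.5]
case 0.59 [421.9, 186.7] [ 572.1 -475.5]
fixed_jaw 0.51 [287.7, 196.0] [536.7 -83.3]
moving_jaw 0.78 [274.8, 246.3] [545.1  34.8]
case 0.73 [180.7, 138.2] [ 581.7 -446.3]
case 0.6 [239.8, 150.4] [ 452.2 -306.7]
fixed_jaw 0.7 [250.6, 216.4] [549.9 -81.2]
{'t': 18.525, 'theta': 0.401, 'r': 109.6, 'toolang': 0.397, 'f_y': 4.21, 'f_x': -0.11, 'fz': 0.08, 'z': 89.9, 'j6': -0.07}
```

View pics/v6.png

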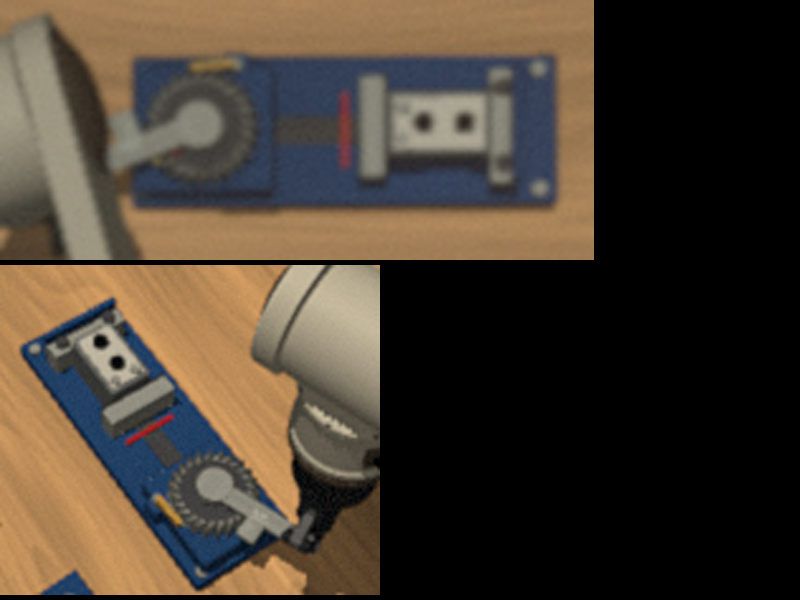

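The top view shows the case touching both jaws, with the moving jaw now starting to press back towards the red strip. I'll measure that deflection.

```bash
cat > defl.py <<'E'
import sys
from h import *
def meas(img,y0=186,y1=202):
    a=img.astype(float); out=[]
    sub=cv2.resize(a[y0:y1,205:275],None,fx=8,fy=1,interpolation=cv2.INTER_CUBIC); p=sub.mean(0)
    red=p[:,2]-p[:,1]; red-=np.median(red); k=np.clip(red-0.35*red.max(),0,None); i=np.argmax(k); w=slice(max(i-24,0),i+25); s=(np.arange(len(k))[w]*k[w]).sum()/k[w].sum()
    g=p[:,1]; win=g[i+12:i+110]; pk=int(np.argmax(win[:70])); dg=np.gradient(g); 
    e=int(i+6+np.argmax(dg[i+6:i+60]))  # rising edge = jaw rear
    x=np.arange(e-8,e+9); ww=np.clip(dg[e-8:e+9],0,None); ee=(x*ww).sum()/ww.sum()
    return np.round([s/8+205,ee/8+205,(ee-s)/8],2)
for f in sys.argv[1:]:
    im=cv2.imread(f); print(f,meas(im,182,187),meas(im,199,206),meas(im,182,206))
E
python3 defl.py pics/top.png pics/t2.png pics/z0.png
```

```text
pics/top.png [205.65 207.35   1.7 ] [233.66 239.26   5.61] [233.65 239.27   5.61]
pics/t2.png [239.07 244.61   5.54] [239.22 245.26   6.05] [239.14 244.61   5.48]
pics/z0.png [242.84 246.63   3.79] [242.87 247.29   4.42] [242.87 247.26   4.39]
```

```bash

python3 -m inch '[{"tx":-0.1,"ty":-4.4,"tz":0,"spin":-0.04,"hand":-0.5}]'>/dev/null; python3 r.py
python3 -m inch '[{"tx":-0.1,"ty":-4.4,"tz":0,"spin":-0.04,"hand":-0.5}]'>/dev/null; python3 r.py
python3 -m inch '[{"tx":-0.1,"ty":-3.3,"tz":0,"spin":-0.03,"hand":-0.5}]'>/dev/null; python3 r.py
python3 -c "
from h import *
t=manip.read_camera('top');cv2.imwrite('pics/z2.png',t['img'])"; python3 defl.py pics/z2.png
```

```text
{'t': 18.65, 'theta': 0.44, 'r': 109.5, 'toolang': 0.438, 'f_y': 5.69, 'f_x': -0.72, 'fz': 0.4, 'z': 89.9, 'j6': -0.12}
{'t': 18.775, 'theta': 0.481, 'r': 109.6, 'toolang': 0.479, 'f_y': 6.41, 'f_x': -0.33, 'fz': -1.41, 'z': 90.0, 'j6': -0.16}
{'t': 18.9, 'theta': 0.511, 'r': 109.5, 'toolang': 0.509, 'f_y': 7.36, 'f_x': 0.86, 'fz': -1.52, 'z': 90.0, 'j6': -0.19}
pics/z2.png [243.15 247.29   4.14] [243.34 247.28   3.94] [243.26 247.27   4.01]
```

```bash

python3 -m inch '[{"tx":-0.5,"ty":11,"tz":0,"spin":0.1,"hand":-0.5},{"tx":-2.2,"ty":21.9,"tz":0,"spin":0.2,"hand":-0.5},{"tx":-4.9,"ty":32.5,"tz":0,"spin":0.3,"hand":-0.5},{"tx":-8.7,"ty":42.8,"tz":0,"spin":0.4,"hand":-0.5},{"tx":-8.7,"ty":42.8,"tz":0,"spin":0.4,"hand":-0.5}]'>/dev/null; python3 r.py
python3 -c "
from h import *
for k in 'abc':
  t=manip.read_camera('top');cv2.imwrite(f'pics/y{k}.png',t['img'])"; python3 defl.py pics/y[abc].png
```

```text
{'t': 19.575, 'theta': 0.112, 'r': 109.1, 'toolang': 0.108, 'f_y': -1.45, 'f_x': 0.55, 'fz': -0.68, 'z': 89.5, 'j6': 0.21}
pics/ya.png [242.88 247.27   4.39] [242.96 247.29   4.33] [242.92 247.27   4.35]
pics/yb.png [242.9  246.61   3.71] [242.97 247.29   4.32] [242.93 247.28   4.36]
pics/yc.png [242.88 247.24   4.36] [242.97 247.27   4.31] [242.93 247.25   4.33]
```

Several measures agree. Nine notches have latched, and the jaw is pressed back about 4 mm, which is roughly 33 N. Letting go now.

```bash

python3 -m inch '[{"tx":0,"ty":0,"tz":0,"spin":0,"hand":0.6},{"tx":0,"ty":0,"tz":0,"spin":0,"hand":0.6},{"tx":0,"ty":0,"tz":0,"spin":0,"hand":0.6},{"tx":0,"ty":0,"tz":-20,"spin":0,"hand":0.6},{"tx":0,"ty":0,"tz":-60,"spin":0,"hand":0.6},{"tx":0,"ty":0,"tz":-110,"spin":0,"hand":0.6},{"tx":-40,"ty":0,"tz":-160,"spin":0,"hand":0.6},{"tx":-100,"ty":0,"tz":-170,"spin":0,"hand":0.6},{"tx":-130,"ty":0,"tz":-170,"spin":0,"hand":0.6},{"tx":-130,"ty":0,"tz":-170,"spin":0,"hand":0.6}]'
python3 - <<'E'
from h import *
st=manip.state(); w=manip.read_camera('wrist'); t=manip.read_camera('top'); cv2.imwrite('pics/yd.png',t['img']); cv2.imwrite('pics/w6.png',w['img']); print(st['wrist_force'])
E
python3 defl.py pics/yd.png
```

```text
t: 20.98
tcp_pos: [539.9, 138.5, 260.1]
orientation: [0.0, 0.659, 0.752, 0.0]
wrist_force: [-0.3, 0.3, -0.1]
finger_gap: 68.3
finger_force: 0.0
[-0.27691653  0.26445546 -0.1287854 ]
pics/yd.png [242.87 247.23   4.36] [242.95 247.31   4.35] [242.93 247.26   4.33]
```

View pics/w6.png

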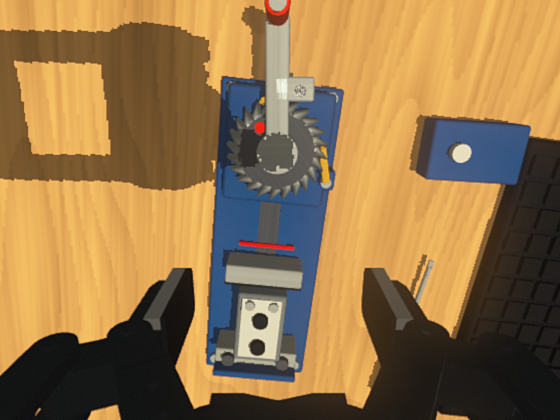

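The case stands upright between the jaws, and the strip-to-jaw gap has shrunk by 4–5 mm. That matches 30–40 N, and the gripper is clear of everything.

```bash
python3 -c "
from rig import manip
print(manip.sign_off())"
```

```text
the job is handed in; nothing more can be done
None
```

The grey case stands knobs up between the jaws, held against the fixed jaw at about 30–40 N (estimated from the push on the grip and camera pictures); the lever is released and the job handed in at about 21 s, with no verdict returned.

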